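# Park the heavy disc case in its bay and close the bar

## Task

Push the tall, heavy plywood case on its timber skid straight away from the robot into the steel parking bay just beyond it, until it stands squarely against the end stop; it has to slide upright on its base the whole way, never tipped or lifted, and it tips if it is pushed high up. Then push the swinging steel retaining bar fully shut across the bay's mouth, on the robot's side of the case. Leave the bottle, tin, grinding discs and mallet where they are.

Things in the scene. Friction and masses are not known exactly. Their poses are not given: they have to be found in the camera images.
- case: Tall closed plywood case, 90 mm deep (x) x 140 (y), top at 200 mm, fixed on a timber skid 30 mm tall, 140 wide, reaching x=-90 to +45 mm. Origin: bench level under the plywood box's centre. Loose, 1.3-2.0 kg. Push the skid's -x end: slides with 6-15 N; pushed on the box above 60 mm it may tip. The +x face meets the stop. Starts 95-125 mm short of it, <=15 mm off centre, turned <=0.12 rad from the bay.
- bay: Dark steel bay fixed to the bench, no floor. Origin on the bench where the parked case's origin belongs; +x runs from mouth to end stop, y across. Stop: face at x=+45 mm, 60 tall, 200 wide. Two rails 22 mm tall, inner faces at y=+88 and -88 mm from x=-20 mm to the stop (18 mm play each side of the case); flared lead-ins open to about y=+/-102 mm at x=-75 mm.
- bar (a joint): Angle of the steel retaining bar about its upright hinge: 0 shut (bar along the bay's -y, across the mouth), 1.57 along the bay's -x (towards the robot), more swings it outwards to +y; range 0 to 2.35, hard stop at 0. Starts at 1.75 to 2.25, out of the case's way. Stays where it is left (friction 0.12 N m). Shut, its inner face is 7 mm from the parked skid's end.
- bar_hinge (a point): On the bar's hinge axis, at mid-height of the bar (40 mm above the bench), at x = -102 mm, y = +115 mm in the bay's frame. A round post and knuckle of 26 mm diameter stand here, top at 53 mm. The bar's far end comes to lie above a small steel rest at y = -113 mm, 26 mm tall.
- bar_tip (a point): Centre of the free end of the bar, 225 mm from the hinge, 40 mm above the bench. The bar is straight, 10 mm thick, 24 mm tall (28 to 52 mm above the bench) and can be pushed anywhere along its length.
- bottle: green glass bottle standing upright: 64 mm across, 200 mm tall. Origin at the centre of its underside. To be left alone.
- can: round tin standing upright: 80 mm across, 110 mm tall. Origin at the centre of its underside. To be left alone.
- discs: low stack of grey grinding discs lying flat: 114 mm across, 30 mm tall. Origin at the centre of its underside. To be left alone.
- mallet: rubber mallet lying flat: wooden handle along its -x, black head 100 mm long across it; 250 mm long overall, 60 mm tall. Origin at the underside of the middle. To be left alone.
Not all that is in view belongs to the job. Of the things that look like the case, the middle-sized one is meant.

How it is judged:
On the way, in this order (a step that is already met when the one before it is completed fails the run):
1. the case stands squarely against the end stop of the bay (x of case in the frame of bay above -0.008 m and y of case in the frame of bay between -0.022 and 0.022 m and angle between the x axis of case and the x axis of bay, either way round below 0.08 rad and angle between case's own z axis and vertical below 0.03 rad), for 0.2 s.
2. the bar is swung shut behind the parked case (all of step 1 and value of joint bar below 0.1 rad), for 0.2 s.
At the end, for the whole second after the job is handed in: The case stands upright (within 0.03 rad) and at rest in the bay, within 8 mm of the end stop, within 22 mm of the centre line and square to within 0.08 rad, and the bar is shut to within 0.1 rad (all of step 2 and linear speed of case below 0.01 m/s); the robot touches nothing.
It fails at once if the case is tipped (over 0.12 rad) (angle between case's own z axis and vertical above 0.12 rad).
It fails at once if the case is lifted (over 12 mm) (height (world z) of case above 0.012 m).
It fails at once if the bottle, tin, discs or mallet is disturbed (over 20 mm) (distance of any of bottle, can, discs, mallet from where it was at the start of the episode above 0.02 m).
It also fails if it takes over 64 s, if anything falls off the work surface, if the arm or the gripper's body presses on something with over 40 N, if the wrist force passes 120 N, or if a joint passes its speed limit or range.

## Robot

A 6-joint arm with a two-finger parallel gripper is mounted at the origin on the work surface. World frame = base frame: x ahead of the robot, y to its left, z up, the work surface at z = 0. Lengths are in m, angles in rad, forces in N, time in s.
With the tool pointing down it reaches from about 0.375 to 0.975 m from the base axis. Payload 3.8 kg.
Tool frame: the origin (TCP) lies midway between the tips of the shut fingers; the grasp point (between the pads) lies 19 mm behind it; z points along the fingers, y is the line along which they close (so a half turn about z gives the same grasp; the last joint's range is limited). The gripper opens to 85 mm and grips with 20 to 120 N. Pads are 22 mm wide; open, the fingers measure 114 mm over their backs; the gripper's body (76 mm by 85 mm) begins 54 mm behind the grasp point. The pads swing forward as they close: fully open they stand 13 mm farther back than shut.
Start: joints at [-1.194, 0.264, 1.604, -0, 1.274, -0.037], TCP at [0.271, -0.618, 0.205] pointing down, gripper open.
Joint ranges: [-2.63, 2.63], [-0.94, 2.18], [0.31, 2.57], [-1.31, 4.45], [0, 2.66], [-2.55, 2.55]. Speed limits (rad/s): [2.57, 2.57, 3.14, 3.14, 3.14, 3.14].

## Interface

Orientations are given as a rotation vector (axis times angle).
In Python, from workcell import bot gives the robot as it stands.
- The arm moves only by the tool step_arm, never from a script. Its argument "motion" is a list of rows, each a list of 5 numbers: the finger opening in cm, from 0 to 8.54, then the shift along the tool's x, y, z in cm, then the turn about the tool's z in degrees. In form: [[claw, dx, dy, dz, twist], ...]. A call has 1 to 20 rows; each row is the pose to reach, as a shift and turn from the pose commanded when the call began, along the tool's axes at that moment; what a row does not reach only later rows make up. A row lasts 1/10 s, in which the tool goes at most 50 mm and 8.59 degrees, less where a joint would pass 70% of its speed; a pose out of reach is approached as far as the arm can. A call with a gripper value outside its range is refused whole. The fingers move at their own pace and stop on an object; "force" is the grip in N (left out, the last holds). Time passes only in rows, so rows that repeat a pose let the fingers close. It gives the time, the measured TCP pose, the force, the opening and the grip force at its end, in the units of the state.
- bot.read_state(): the state, without advancing time (a new reading comes with each control period).
- bot.read_camera(name): name is "side" or "top" or "wrist"; returns (picture, depth): 384x512x3 uint8, red, green, blue; 384x512 float32, m along the optical axis (not along the pixel's ray), 0 where there is no reading.
- bot.calibration(name): a dict with "mtx" (3x3 intrinsics, pixels), "k1" (the pictures are not rectified: a ray, as slopes to the right and down, at radius r is drawn at 1 + k1 r^2 times it, then the intrinsics apply), "origin" and "orientation" of the camera in the world; the wrist camera has in their place "T_tool_cam" (4x4, takes a point from camera to tool coordinates, whose origin is the TCP and whose axes are the flange's). Camera axes: x right, y up, looking along -z (the intrinsics and any distortion apply to the point x, -y, -z); pixel columns grow to the right and rows downward; lengths in m; the calibration is good to about 2 mm. A picture is of the moment at which its call begins: read the wrist's pose just before it. calibration takes no time and is no camera call.
- bot.finish_job(): hands the job in; it is judged then, once.
The state is a dict: "time": time; "q": joint angles; "joint_vel": joint speeds; "joint_torque": joint torques, N m; "tool_pos": TCP position; "tcp_rot": TCP orientation; "wrist_force": force on the tool from outside, world axes, zero at the start; "torque": the same for the moment, N m; "width": opening from 0.0 (shut) to 1.0 (fully open); "grip_force": force on a finger pad.
Only numpy, scipy, OpenCV 4.12 (cv2) and the standard library are available. Lean on these libraries where they do the work, as an engineer would, in place of code of your own. Each camera call takes 0.05 s, during which the arm holds its last target. There are 200 camera calls.

## Working session

There is one attempt and no reset: what is moved stays moved. The work goes in short steps, Python scripts to look and compute and a tool call to move; the robot and the scene stay as the last step left them, time stands still between calls to the robot, and variables do not carry over. Pictures are saved under pics/ and viewed, at most 10 in all, crops included, and the job is handed in when it is done.

Besides the shell and the picture viewer there is one more tool, called after "Call:" as name([rows], argument=value, ...), one row to a line, values as JSON. step_arm: Moves the arm, as the interface text tells. Its arguments: {"type":"object","properties":{"motion":{"type":"array","items":{"type":"array","items":{"type":"number"}}},"force":{"type":"number"}},"required":["motion"]}

```bash
mkdir -p pics; cat > h.py <<'E'
import numpy as np, cv2
from workcell import bot
from scipy.spatial.transform import Rotation as R
def pose(name,st=None):
    c=bot.calibration(name)
    if name=='wrist':
        T=np.eye(4);T[:3,:3]=R.from_rotvec(st['tcp_rot']).as_matrix();T[:3,3]=st['tool_pos'];return c,T@np.array(c['T_tool_cam'])
    o=np.array(c['orientation'],float);T=np.eye(4)
    T[:3,:3]=o if o.shape==(3,3) else R.from_rotvec(o).as_matrix()
    T[:3,3]=c['origin'];return c,T
def rays(name,uv,st=None):
    c,T=pose(name,st);K=np.array(c['mtx'],float)
    uv=np.atleast_2d(uv).astype(float).reshape(-1,1,2)
    p=cv2.undistortPoints(uv,K,np.array([c['k1'],0,0,0,0.]))[:,0]
    return T[:3,3],np.c_[p[:,0],-p[:,1],-np.ones(len(p))]@T[:3,:3].T
def plane(name,uv,z,st=None):
    o,d=rays(name,uv,st);return o+d*((z-o[2])/d[:,2])[:,None]
def cloud(name,depth,st=None):
    v,u=np.mgrid[:depth.shape[0],:depth.shape[1]]
    o,d=rays(name,np.c_[u.ravel(),v.ravel()],st)
    return (o+d*depth.reshape(-1,1)).reshape(*depth.shape,3)
E
python3 - <<'E'
from h import *
for n in('top','side'):
    p,d=bot.read_camera(n);np.savez(f'{n}.npz',p=p,d=d);cv2.imwrite(f'pics/{n}0.png',p[:,:,::-1]);print(n,bot.calibration(n))
print(bot.read_state())
E
```

```text
top {'mtx': array([[354.92667982,   0.        , 255.69602049],
       [  0.        , 354.92667982, 189.84566696],
       [  0.        ,   0.        ,   1.        ]]), 'k1': -0.086119521353677, 'origin': array([ 0.42549944, -0.04989469,  1.02433953]), 'orientation': array([ 0.02426201, -0.01592728, -1.57351355])}
side {'mtx': array([[414.36263936,   0.        , 246.1815281 ],
       [  0.        , 414.36263936, 194.4327077 ],
       [  0.        ,   0.        ,   1.        ]]), 'k1': -0.1314238935329776, 'origin': array([0.73141897, 0.12021709, 1.03800818]), 'orientation': array([0.17491685, 0.31039658, 2.0523707 ])}
{'time': 0.1, 'q': array([-1.19388028e+00,  2.64673944e-01,  1.60528395e+00, -3.70178139e-07,
        1.27373801e+00, -3.68956444e-02]), 'joint_vel': array([ 0.00090709, -0.00259502, -0.00261777, -0.00022116,  0.00215591,
       -0.00165237]), 'joint_torque': array([ 8.64370777e-04, -5.16706395e+01, -3.68589699e+01, -5.49777440e-05,
        6.31153991e-03,  1.37352913e-05]), 'tool_pos': array([ 0.27114325, -0.6173273 ,  0.2038641 ]), 'tcp_rot': array([-3.07255763e+00, -6.44960264e-01,  5.59153977e-04]), 'wrist_force': array([-0.15129179,  0.77142309,  0.73426825]), 'torque': array([-0.02150052,  0.01324437, -0.03571801]), 'grip_force': 0.0, 'width': 0.9993888506454722}
```

View pics/top0.png

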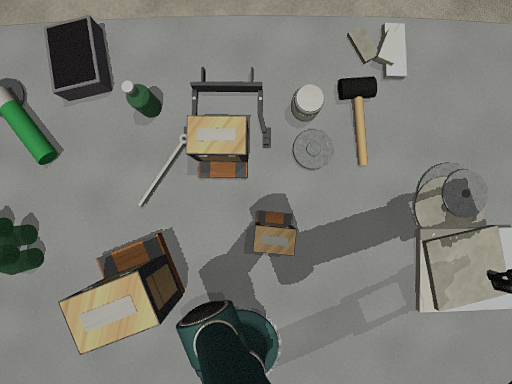

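View pics/side0.png

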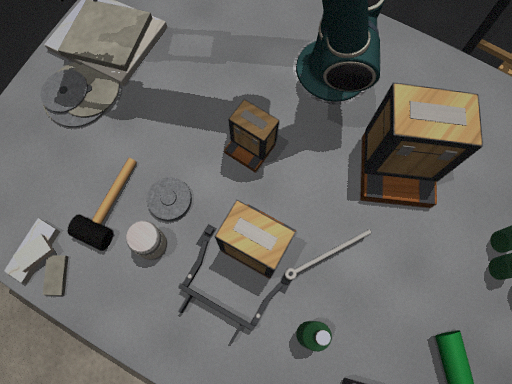

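The top view shows the middle-sized case at about (217,138). The bay stop lies above it at (227,87), the bar runs from the hinge (184,138) to the tip (141,205), and the skid's end is at (222,178). The small and large decoys are at (275,235) and (120,290). The side view agrees.

```bash
cat > m.py <<'E'
from h import *
def fresh(n):
    p,d=bot.read_camera(n);return p,d
def pts(n,p,d):
    C=cloud(n,d);C[d==0]=np.nan;return C
def rect(P):
    (c,s,a)=cv2.minAreaRect(P[:,:2].astype(np.float32));return np.round(c,4),np.round(s,4),round(a,2)
def box(C,z0,z1,x0,x1,y0,y1):
    return (C[...,2]>z0)&(C[...,2]<z1)&(C[...,0]>x0)&(C[...,0]<x1)&(C[...,1]>y0)&(C[...,1]<y1)
def comps(C,m,minn=15):
    n,l,s,_=cv2.connectedComponentsWithStats(m.astype(np.uint8),connectivity=8)
    for i in range(1,n):
        if s[i,4]>=minn:
            P=C[l==i];print('  n',s[i,4],'px',s[i,:4],'z',np.round(np.median(P[:,2]),4),'rect',*rect(P))
E
python3 - <<'E'
from m import *
for n in('top','side'):
    z=np.load(n+'.npz');C=pts(n,z['p'],z['d']);print(n)
    for nm,a in dict(casetop=(.188,.215,.4,.75,-.15,.25),stop=(.048,.07,.6,.85,-.2,.25),bar=(.038,.06,.3,.65,.1,.45),rails=(.013,.032,.5,.8,-.2,.25),skid=(.022,.04,.4,.6,-.1,.2)).items():
        print(nm);comps(C,box(C,*a))
    print('bench z',np.nanmedian(C[...,2][box(C,-.05,.05,.3,.8,-.4,.4)]))
E
```

```text
top
casetop
  n 2298 px [186 115  61  40] z 0.2008 rect [0.5772 0.0473] [0.14  0.091] 88.74
stop
  n 392 px [190  81  72   7] z 0.06 rect [0.7454 0.0382] [0.1971 0.0142] 89.15
  n 41 px [149  99   9  14] z 0.0592 rect [0.6853 0.2375] [0.0093 0.0409] 67.72
  n 49 px [292 104  21  15] z 0.0603 rect [ 0.6617 -0.1682] [0.0631 0.0151] 56.29
bar
  n 416 px [137 134  50  72] z 0.0523 rect [0.5045 0.2118] [0.022  0.2359] 56.59
  n 181 px [133 234  29  11] z 0.0424 rect [0.314  0.2593] [0.0282 0.08  ] 0.99
rails
  n 474 px [192  88  75  44] z 0.0224 rect [0.681 0.032] [0.2157 0.1201] 88.57
  n 38 px [153  99   8  17] z 0.0218 rect [0.6897 0.2369] [0.0115 0.0474] 75.5
  n 24 px [294 115  16   6] z 0.0229 rect [ 0.6546 -0.1752] [0.0453 0.0079] 70.9
  n 524 px [293 130  18  39] z 0.0249 rect [ 0.5669 -0.1748] [0.0487 0.1087] 89.54
  n 40 px [263 137   6   8] z 0.0259 rect [ 0.5917 -0.0728] [0.0142 0.0185] 89.67
  n 421 px [198 161  50  12] z 0.0303 rect [0.517  0.0489] [0.1387 0.0314] 89.7
skid
  n 36 px [263 138   6   6] z 0.026 rect [ 0.5906 -0.0727] [0.0142 0.015 ] 89.69
  n 810 px [198 161  
[... 746 characters left out ...]
512 0.1125] 89.7
  n 56 px [205 226   9   9] z 0.0256 rect [ 0.5887 -0.0712] [0.0183 0.0169] 0.56
  n 46 px [146 238  21  21] z 0.0241 rect [ 0.6948 -0.1563] [0.0185 0.0677] 77.19
  n 287 px [182 240  26  47] z 0.0222 rect [ 0.6757 -0.0582] [0.1212 0.0203] 4.25
  n 266 px [251 282  32  45] z 0.0224 rect [0.6776 0.1374] [0.0179 0.1202] 84.77
  n 25 px [181 296  11  17] z 0.0252 rect [ 0.7727 -0.0297] [0.0438 0.0022] 0.42
  n 19 px [297 324   5  18] z 0.0236 rect [0.702  0.2372] [0.0394 0.007 ] 18.26
skid
  n 75 px [248 204  49  28] z 0.0306 rect [0.4867 0.0518] [0.1382 0.0046] 88.81
  n 50 px [205 226   9   9] z 0.0262 rect [ 0.5888 -0.0712] [0.0169 0.0173] 85.99
bench z 0.0007453121356695291
```

```bash
cat >> m.py <<'E'
def shift(target,heading_deg,st=None):
    st=st or bot.read_state();M=R.from_rotvec(st['tcp_rot']).as_matrix()
    h=np.degrees(np.arctan2(M[1,0],M[0,0]))
    print('pos',np.round(st['tool_pos'],4),'head',round(h,2),'shift cm',np.round((np.array(target)-st['tool_pos'])@M*100,2),'twist',round(h-heading_deg,2),'tilt z',np.round(M[:,2],4),'t',st['time'])
E
python3 - <<'E'
from m import *
print(bot.calibration('wrist')['T_tool_cam'].round(3))
for n in('top','side'):
    z=np.load(n+'.npz');C=pts(n,z['p'],z['d'])
    print('decoy top z',np.nanpercentile(C[box(C,.05,.4,.2,.42,-.2,0)][:,2],95),'max on way',np.nanmax(C[box(C,.05,.6,.3,.45,-.6,-.2)][:,2],initial=0))
    P=C[box(C,.053,.068,.72,.78,-.07,.145)];f=np.polyfit(P[:,1],P[:,0],1);print('stop yaw',-f[0],'ext',np.percentile(P,[1,99],0).round(4).tolist())
    for y0,y1 in((-.08,-.03),(.11,.16)):
        P=C[box(C,.016,.03,.675,.73,y0,y1)];f=np.polyfit(P[:,0],P[:,1],1);print('rail yaw',f[0],'y ext',np.percentile(P[:,1],[2,50,98]).round(4))
    P=C[box(C,.19,.21,.45,.7,-.1,.2)];print('case',*rect(P))
shift([.452,.052,.2],-1.1);shift([.452,.052,-.006],-1.1)
E
```

```text
[[ 0.     0.945  0.326  0.084]
 [ 1.     0.    -0.    -0.   ]
 [-0.     0.326 -0.945 -0.168]
 [ 0.     0.     0.     1.   ]]
decoy top z 0.14938847847496556 max on way 0.0660239979840691
stop yaw -0.022350822372545612 ext [[0.7379, -0.0603, 0.0534], [0.7525, 0.1333, 0.0648]]
rail yaw -0.003961948730683355 y ext [-0.0634 -0.0576 -0.0518]
rail yaw 0.00750264346214914 y ext [0.1251 0.1313 0.1377]
case [0.5772 0.0473] [0.14  0.091] 88.74
decoy top z 0.14898661984641837 max on way 0.06412990655498241
stop yaw -0.006461729620110142 ext [[0.7367, -0.0594, 0.0556], [0.7494, 0.1368, 0.0642]]
rail yaw -0.03571786520358862 y ext [-0.0633 -0.0556 -0.0492]
rail yaw 0.0008893840813590867 y ext [0.1281 0.1344 0.1406]
case [0.5749 0.0492] [0.1427 0.0925] 88.79
pos [ 0.2711 -0.6173  0.2039] head 23.71 shift cm [ 43.47 -54.01   0.5 ] twist 24.81 tilt z [-8.e-04  2.e-03 -1.e+00] t 0.1
pos [ 0.2711 -0.6173  0.2039] head 23.71 shift cm [ 43.47 -53.97  21.1 ] twist 24.81 tilt z [-8.e-04  2.e-03 -1.e+00] t 0.1
```

Call:
step_arm([
  [8.54, 43.5, -54.0, 0.5, -155],
  [8.54, 43.5, -54.0, 0.5, -155],
  [8.54, 43.5, -54.0, 0.5, -155],
  [8.54, 43.5, -54.0, 0.5, -155],
  [8.54, 43.5, -54.0, 0.5, -155],
  [8.54, 43.5, -54.0, 0.5, -155],
  [8.54, 43.5, -54.0, 0.5, -155],
  [8.54, 43.5, -54.0, 0.5, -155],
  [8.54, 43.5, -54.0, 0.5, -155],
  [8.54, 43.5, -54.0, 0.5, -155],
  [8.54, 43.5, -54.0, 0.5, -155],
  [8.54, 43.5, -54.0, 0.5, -155],
  [8.54, 43.5, -54.0, 0.5, -155],
  [8.54, 43.5, -54.0, 0.5, -155],
  [8.54, 43.5, -54.0, 0.5, -155],
  [8.54, 43.5, -54.0, 0.5, -155],
  [8.54, 43.5, -54.0, 0.5, -155],
  [8.54, 43.5, -54.0, 0.5, -155],
  [8.54, 43.5, -54.0, 0.5, -155],
  [8.54, 43.5, -54.0, 0.5, -155],
])

```text
time: 2.1
tool_pos: [0.4522, 0.0513, 0.1998]
tcp_rot: [-0.041, -3.141, 0.0]
wrist_force: [0.3, -0.2, -0.4]
width: 1.003
grip_force: 0.0
```

```bash
python3 - <<'E'
from m import *
shift([.452,.0505,.2],178.9);shift([.452,.0505,-.005],178.9);print(bot.read_state()['q'])
E
```

```text
pos [0.4522 0.0513 0.1998] head 178.52 shift cm [ 0.02 -0.08 -0.02] twist -0.38 tilt z [-7.e-04 -0.e+00 -1.e+00] t 2.1
pos [0.4522 0.0513 0.1998] head 178.52 shift cm [ 1.000e-02 -8.000e-02  2.048e+01] twist -0.38 tilt z [-7.e-04 -0.e+00 -1.e+00] t 2.1
[ 5.81736039e-02 -1.58586662e-01  2.05736580e+00  3.35320163e-05
  1.24347582e+00 -1.48672637e+00]
```

Call:
step_arm([
  [8.54, 0, 0, 4, 0],
  [8.54, 0, 0, 8, 0],
  [8.54, 0, 0, 12, 0],
  [8.54, 0, 0, 15, 0],
  [8.54, 0, 0, 17, 0],
  [8.54, 0, 0, 18.5, 0],
  [8.54, 0, 0, 19.5, 0],
  [8.54, 0, 0, 20.2, 0],
  [8.54, 0, 0, 20.2, 0],
])

```text
time: 3.0
tool_pos: [0.4521, 0.0512, -0.0025]
tcp_rot: [-0.037, -3.14, 0.0]
wrist_force: [-0.8, -0.2, 0.4]
width: 1.0
grip_force: 0.0
```

```bash
python3 - <<'E'
from m import *
p,d=bot.read_camera('side');cv2.imwrite('pics/side1.png',cv2.resize(p[140:340,120:420,::-1],None,fx=2,fy=2))
print(bot.read_state()['tool_pos'])
E
```

```text
[ 0.45270082  0.05127704 -0.00182283]
```

View pics/side1.png

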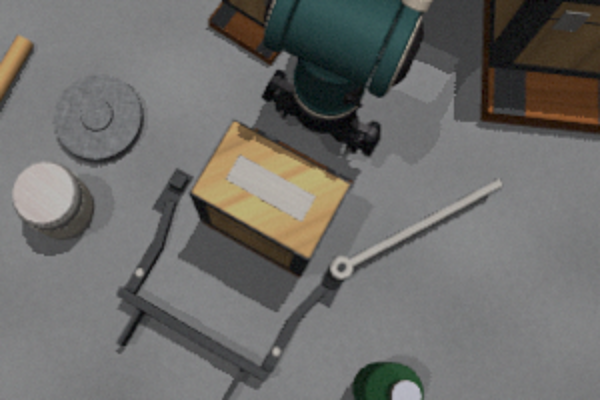

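The crop shows the open gripper at (330,110), square behind the case, clear of the box and centred on it. I'll push in stages.

Call:
step_arm([
  [8.54, -0.7, 0, 0, 0],
  [8.54, -1.2, 0, 0, 0],
  [8.54, -1.7, 0, 0, 0],
  [8.54, -2.2, 0, 0, 0],
  [8.54, -2.6, 0, 0, 0],
  [8.54, -3.0, 0, 0, 0],
  [8.54, -3.5, 0, 0, 0],
  [8.54, -4.0, 0, 0, 0],
  [8.54, -4.5, 0, 0, 0],
  [8.54, -5.0, 0, 0, 0],
  [8.54, -5.5, 0, 0, 0],
  [8.54, -6.0, 0, 0, 0],
  [8.54, -6.5, 0, 0, 0],
  [8.54, -6.5, 0, 0, 0],
])

```text
time: 4.45
tool_pos: [0.5122, 0.05, -0.0018]
tcp_rot: [-0.035, -3.131, 0.0]
wrist_force: [-19.7, 0.0, 19.3]
width: 1.0
grip_force: 5.1
```

```bash
cat > look.py <<'E'
from m import *
for n in('top','side'):
    p,d=bot.read_camera(n);C=pts(n,p,d);print(n);comps(C,box(C,.19,.21,.5,.78,-.06,.16),400)
    m=box(C,.04,.06,.3,.62,-.12,.45)&(p.min(2)>100);comps(C,m,60)
print(bot.read_state()['tool_pos'],bot.read_state()['wrist_force'],bot.read_state()['time'])
E
python3 look.py
```

```text
top
  n 1420 px [187 106  60  40] z 0.2022 rect [0.6013 0.0477] [0.1426 0.0893] 86.69
  n 197 px [137 161  32  45] z 0.0524 rect [0.4691 0.2393] [0.0112 0.1455] 55.19
side
  n 3167 px [209 208  82  72] z 0.2029 rect [0.5837 0.0492] [0.1423 0.1198] 88.99
  n 441 px [285 229  86  50] z 0.0528 rect [0.5046 0.2157] [0.023  0.2386] 55.3
[ 0.51217091  0.04994799 -0.00182476] [-2.02745538e+01  1.52476958e-02  1.92819475e+01] 4.55
```

```bash
cat > tilt.py <<'E'
from m import *
import sys
for n in('top','side'):
    p,d=bot.read_camera(n);C=pts(n,p,d)
    P=C[box(C,.185,.215,.52,.78,-.05,.14)&(p[...,0]>140)]
    A=np.c_[P[:,:2]-P[:,:2].mean(0),np.ones(len(P))];f=np.linalg.lstsq(A,P[:,2],rcond=None)[0]
    print(n,len(P),'slopes',f.round(4),'x',np.percentile(P[:,0],[1,99]).round(4),'y',np.percentile(P[:,1],[1,99]).round(4),*rect(P))
    cv2.imwrite(f'pics/{n}_{sys.argv[1]}.png',cv2.resize(p[60:260,120:420,::-1],None,fx=2,fy=2))
z=np.load('side.npz');C=pts('side',z['p'],z['d']);P=C[box(C,.185,.215,.5,.7,-.05,.14)&(z['p'][...,0]>140)]
A=np.c_[P[:,:2]-P[:,:2].mean(0),np.ones(len(P))];print('orig',np.linalg.lstsq(A,P[:,2],rcond=None)[0].round(4))
E
python3 tilt.py a; python3 -c "
from workcell import bot;s=bot.read_state();print(s['wrist_force'],s['torque'],s['tcp_rot'],s['tool_pos'])"
```

```text
top 1035 slopes [-0.0764  0.002   0.2019] x [0.591  0.6422] y [-0.021   0.1139] [0.6003 0.0472] [0.1367 0.0843] 89.62
side 1472 slopes [-7.400e-02 -1.000e-04  2.015e-01] x [0.5638 0.6408] y [-0.0191  0.1163] [0.5982 0.0483] [0.1384 0.0865] 89.52
orig [-0.0018  0.0004  0.2006]
[-20.86444944  -0.39314151  20.20469614] [0.04403516 1.09275633 0.0034382 ] [-3.49844081e-02 -3.13117724e+00  3.86175789e-04] [ 0.51221321  0.04996684 -0.00180687]
```

View pics/side_a.png

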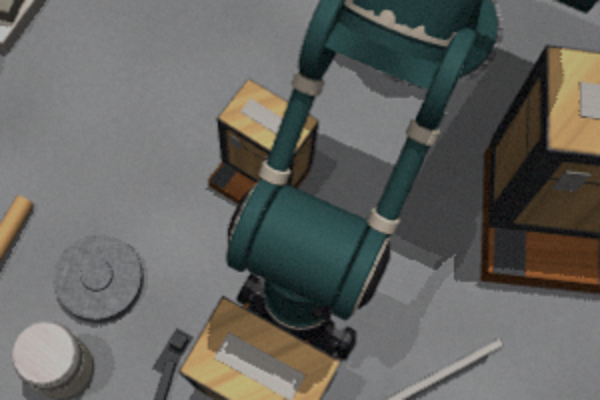

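The case's top slopes by 0.075 rad, leaning forward, so something higher than the fingers is pushing it. I'll back off gently straight away.

Call:
step_arm([
  [8.54, 0.3, 0, 0, 0],
  [8.54, 0.6, 0, 0, 0],
  [8.54, 0.9, 0, 0, 0],
  [8.54, 1.2, 0, 0, 0],
  [8.54, 1.6, 0, 0, 0],
  [8.54, 2.0, 0, 0, 0],
  [8.54, 2.4, 0, 0, 0],
  [8.54, 2.8, 0, 0, 0],
  [8.54, 3.2, 0, 0, 0],
  [8.54, 3.8, 0, 0, 0],
  [8.54, 4.4, 0, 0, 0],
  [8.54, 5.0, 0, 0, 0],
  [8.54, 5.0, 0, 0, 0],
])

```text
time: 5.95
tool_pos: [0.4662, 0.051, -0.0022]
tcp_rot: [-0.035, -3.14, 0.0]
wrist_force: [0.5, 0.3, -0.3]
width: 1.004
grip_force: 0.0
```

```bash
python3 tilt.py b; python3 - <<'E'
from m import *
s=bot.read_state();t=s['tool_pos'];print(t,s['wrist_force'])
for n in('top','side'):
    p,d=bot.read_camera(n);C=pts(n,p,d)
    for z0 in np.arange(0.0,.32,.02):
        m=box(C,z0,z0+.02,t[0]-.1,t[0]+.1,t[1]-.075,t[1]+.075)&(p[...,0]<110)&(d>0)
        if m.sum()>5: P=C[m]-t;print(n,round(z0,2),m.sum(),'dx',np.percentile(P[:,0],[2,98]).round(3),'dy',np.percentile(P[:,1],[2,98]).round(3))
E
```

```text
top 1989 slopes [-0.0049  0.0006  0.201 ] x [0.5471 0.63  ] y [-0.0209  0.1152] [0.5873 0.0475] [0.1385 0.0881] 88.69
side 2503 slopes [-0.0029 -0.0016  0.2006] x [0.5479 0.6281] y [-0.0186  0.1158] [0.5856 0.0485] [0.1376 0.0871] 89.18
orig [-0.0018  0.0004  0.2006]
[ 0.46748851  0.05097407 -0.00186467] [-0.7438405   0.06713563 -0.84116081]
top 0.0 464 dx [-0.1    0.055] dy [-0.073  0.022]
top 0.02 142 dx [0.031 0.073] dy [-0.071 -0.046]
top 0.04 13 dx [0.074 0.074] dy [-0.071 -0.039]
top 0.06 16 dx [0.073 0.098] dy [-0.073 -0.041]
top 0.08 29 dx [-0.013  0.089] dy [-0.073  0.067]
top 0.1 44 dx [-0.009  0.077] dy [-0.074  0.065]
top 0.12 59 dx [-0.012  0.076] dy [-0.07   0.061]
top 0.14 80 dx [-0.008  0.085] dy [-0.073  0.063]
top 0.16 67 dx [0.073 0.088] dy [-0.073  0.064]
top 0.18 76 dx [0.073 0.076] dy [-0.068  0.064]
top 0.2 18 dx [0.074 0.091] dy [-0.063  0.064]
side 0.0 380 dx [-0.081  0.057] dy [-0.073  0.073]
side 0.02 121 dx [0.027 0.034] dy [-0.066  0.067]
side 0.04 20 dx [0.002 0.06 ] dy [-0.054  0.065]
side 0.06 13 dx [-0.006  0.011] dy [-0.048  0.049]
side 0.08 125 dx [-0.007  0.016] dy [-0.07   0.074]
side 0.1 102 dx [-0.004  0.017] dy [-0.069  0.072]
side 0.12 147 dx [-0.012  0.013] dy [-0.067  0.07 ]
side 0.14 131 dx [-0.013  0.035] dy [-0.065  0.067]
side 0.16 76 dx [0.003 0.036] dy [-0.026  0.038]
side 0.18 210 dx [0.009 0.092] dy [-0.062  0.069]
side 0.2 98 dx [0.019 0.09 ] dy [-0.066  0.062]
side 0.22 137 dx [-0.004  0.037] dy [-0.035  0.038]
side 0.24 80 dx [0.019 0.035] dy [-0.025  0.03 ]
side 0.26 90 dx [0.014 0.035] dy [-0.027  0.042]
side 0.28 148 dx [0.013 0.035] dy [-0.028  0.04 ]
side 0.3 72 dx [0.02  0.035] dy [-0.023  0.029]
```

View pics/top_b.png

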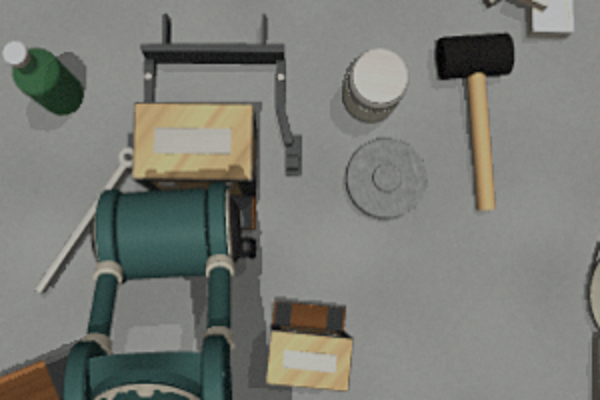

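```bash
python3 - <<'E'
from m import *
s=bot.read_state();p,d=bot.read_camera('wrist');C=cloud('wrist',d,s)
cv2.imwrite('pics/w.png',p[:,:,::-1])
D=C-s['tool_pos'];m=(d>0)&(d<.6)&(np.abs(D[...,0])<.04)&(np.abs(D[...,1])<.08)&(C[...,2]>.005)&(C[...,2]<.08)
v,u=np.nonzero(m);P=C[m]
for z0 in np.arange(.005,.08,.005):
    k=(P[:,2]>=z0)&(P[:,2]<z0+.005)
    if k.sum()>10: print(round(z0,3),k.sum(),'x',np.percentile(P[k,0],[2,98]).round(3),'y',np.percentile(P[k,1],[2,50,98]).round(3),'u',np.percentile(u[k],[2,98]),'v',np.percentile(v[k],[2,98]))
E
```

```text
0.005 1013 x [0.495 0.497] y [0.    0.05  0.101] u [166. 347.] v [294. 300.]
0.01 1105 x [0.495 0.497] y [0.001 0.051 0.099] u [165.08 348.  ] v [299. 306.]
0.015 1147 x [0.495 0.498] y [0.002 0.051 0.099] u [164. 349.] v [305. 312.]
0.02 1241 x [0.495 0.498] y [0.002 0.05  0.099] u [162. 351.] v [311. 318.]
0.025 4531 x [0.495 0.508] y [0.    0.049 0.1  ] u [156. 356.] v [318. 343.]
0.03 880 x [0.495 0.508] y [-0.003  0.044  0.102] u [150. 362.] v [325. 345.]
0.035 172 x [0.456 0.477] y [0.008 0.009 0.094] u [154.26 356.  ] v [265. 303.]
0.04 543 x [0.455 0.478] y [-0.001  0.093  0.104] u [131.84 383.  ] v [265.   310.16]
0.045 746 x [0.455 0.478] y [-0.003  0.093  0.107] u [121.9 393. ] v [270. 317.]
0.05 850 x [0.455 0.478] y [-0.004  0.093  0.107] u [115. 398.] v [277. 325.]
0.055 938 x [0.455 0.477] y [-0.004  0.009  0.107] u [110. 403.] v [284. 334.]
0.06 1064 x [0.455 0.478] y [-0.004  0.051  0.107] u [104. 409.] v [292.   343.74]
0.065 1119 x [0.455 0.477] y [-0.004  0.009  0.107] u [ 98. 415.] v [300. 349.]
0.07 1258 x [0.455 0.471] y [0.003 0.009 0.1  ] u [109. 403.] v [309. 346.]
0.075 542 x [0.454 0.466] y [-0.011  0.008  0.113] u [ 60.82 452.  ] v [319. 342.]
```

View pics/w.png

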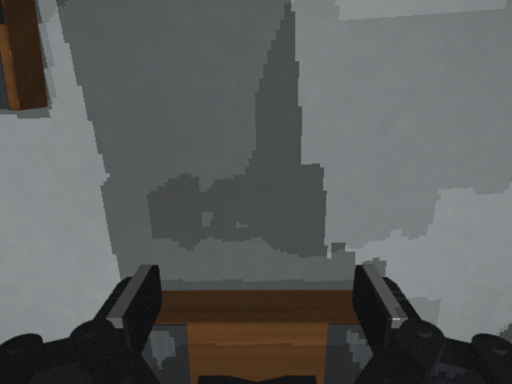

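The wrist picture explains it. The open fingertips, at (155,265) and (355,265), end about 36 mm above the bench, so they passed over the skid, which spans v≈290–340, and the body hit the box. The case is upright again, and its skid end is at x≈0.496. I'll lower the tool 22 mm and check the force.

Call:
step_arm([
  [8.54, 0.3, 0, 0.5, 0],
  [8.54, 0.3, 0, 1.0, 0],
  [8.54, 0.3, 0, 1.4, 0],
  [8.54, 0.3, 0, 1.8, 0],
  [8.54, 0.3, 0, 2.2, 0],
  [8.54, 0.3, 0, 2.2, 0],
])

```text
time: 6.8
tool_pos: [0.4639, 0.051, -0.0247]
tcp_rot: [-0.035, -3.14, 0.0]
wrist_force: [-0.3, -0.6, -0.3]
width: 1.002
grip_force: 0.0
```

```bash
cat > w.py <<'E'
from m import *
s=bot.read_state();p,d=bot.read_camera('wrist');C=cloud('wrist',d,s);print(s['tool_pos'],s['wrist_force'],s['time'])
D=C-s['tool_pos'];m=(d>0)&(d<.6)&(np.abs(D[...,0])<.06)&(np.abs(D[...,1])<.08)&(C[...,2]>.005)&(C[...,2]<.05);P=C[m]
for z0 in np.arange(.005,.05,.005):
    k=(P[:,2]>=z0)&(P[:,2]<z0+.005)
    for nm,kk in(('fing',k&(P[:,0]<s['tool_pos'][0]+.012)),('skid',k&(P[:,0]>s['tool_pos'][0]+.012))):
        if kk.sum()>10: print(round(z0,3),nm,kk.sum(),'x',np.percentile(P[kk,0],[2,98]).round(3),'y',np.percentile(P[kk,1],[2,50,98]).round(3))
E
python3 w.py
```

```text
[ 0.46391895  0.05098747 -0.02468747] [-0.27321993 -0.57635203 -0.32420033] 6.8
0.005 skid 1504 x [0.495 0.498] y [0.    0.052 0.101]
0.01 fing 49 x [0.456 0.471] y [0.008 0.093 0.094]
0.01 skid 1635 x [0.495 0.498] y [0.001 0.05  0.101]
0.015 fing 419 x [0.452 0.474] y [0.003 0.093 0.099]
0.015 skid 1806 x [0.495 0.497] y [0.    0.05  0.101]
0.02 fing 667 x [0.451 0.474] y [-0.003  0.093  0.105]
0.02 skid 1947 x [0.494 0.497] y [0.001 0.05  0.1  ]
0.025 fing 802 x [0.451 0.474] y [-0.004  0.093  0.107]
0.025 skid 3814 x [0.495 0.504] y [0.006 0.051 0.095]
0.03 fing 915 x [0.451 0.474] y [-0.004  0.009  0.107]
0.03 skid 329 x [0.495 0.504] y [0.007 0.048 0.094]
0.035 fing 1020 x [0.451 0.474] y [-0.004  0.094  0.107]
0.04 fing 1094 x [0.451 0.473] y [-0.004  0.009  0.107]
0.045 fing 980 x [0.451 0.469] y [-0.003  0.009  0.106]
```

Call:
step_arm([
  [8.54, 0, 0, 0.3, 0],
  [8.54, -0.6, 0, 0.3, 0],
  [8.54, -1.2, 0, 0.3, 0],
  [8.54, -1.6, 0, 0.3, 0],
  [8.54, -2.0, 0, 0.3, 0],
  [8.54, -2.3, 0, 0.3, 0],
  [8.54, -2.6, 0, 0.3, 0],
  [8.54, -3.0, 0, 0.3, 0],
  [8.54, -3.4, 0, 0.3, 0],
  [8.54, -3.8, 0, 0.3, 0],
  [8.54, -4.2, 0, 0.3, 0],
  [8.54, -4.6, 0, 0.3, 0],
  [8.54, -5.0, 0, 0.3, 0],
  [8.54, -5.0, 0, 0.3, 0],
])

```text
time: 8.25
tool_pos: [0.5073, 0.0499, -0.029]
tcp_rot: [-0.035, -3.127, 0.001]
wrist_force: [-12.9, 0.1, 7.7]
width: 1.001
grip_force: 7.0
```

```bash
python3 tilt.py c; python3 w.py | head -3
```

```text
top 1582 slopes [-0.007  -0.0005  0.2011] x [0.5819 0.6516] y [-0.021   0.1133] [0.6118 0.0464] [0.1375 0.0839] 87.88
side 2086 slopes [-0.0101 -0.0005  0.2006] x [0.5766 0.6509] y [-0.02   0.115] [0.6085 0.0476] [0.138  0.0863] 89.1
orig [-0.0018  0.0004  0.2006]
[ 0.50740031  0.04989094 -0.02894952] [-13.57364352   0.4232839    6.52177927] 8.35
0.005 fing 981 x [0.517 0.519] y [0.007 0.041 0.089]
0.005 skid 243 x [0.519 0.52 ] y [0.049 0.081 0.093]
```

Sliding cleanly now: 13 N, and the case is upright. I'll continue.

Call:
step_arm([
  [8.54, -0.4, 0, 0, 0],
  [8.54, -0.8, 0, 0, 0],
  [8.54, -1.2, 0, 0, 0],
  [8.54, -1.6, 0, 0, 0],
  [8.54, -2.0, 0, 0, 0],
  [8.54, -2.4, 0, 0, 0],
  [8.54, -2.8, 0, 0, 0],
  [8.54, -3.2, 0, 0, 0],
  [8.54, -3.6, 0, 0, 0],
  [8.54, -4.0, 0, 0, 0],
  [8.54, -4.4, 0, 0, 0],
  [8.54, -4.8, 0, 0, 0],
  [8.54, -5.2, 0, 0, 0],
  [8.54, -5.6, 0, 0, 0],
  [8.54, -6.0, 0, 0, 0],
  [8.54, -6.4, 0, 0, 0],
  [8.54, -6.8, 0, 0, 0],
  [8.54, -6.8, 0, 0, 0],
])

```text
time: 10.2
tool_pos: [0.5759, 0.0483, -0.0291]
tcp_rot: [-0.035, -3.128, 0.001]
wrist_force: [-12.7, 0.4, 6.1]
width: 0.999
grip_force: 6.1
```

```bash
python3 tilt.py d; python3 w.py | head -3
```

```text
top 1358 slopes [-0.0161  0.0003  0.2011] x [0.653  0.7219] y [-0.0233  0.1114] [0.68   0.0446] [0.1375 0.0853] 88.65
side 2241 slopes [-6.900e-03 -1.000e-04  2.008e-01] x [0.6424 0.7193] y [-0.0218  0.1136] [0.6762 0.0447] [0.1399 0.0873] 88.92
orig [-0.0018  0.0004  0.2006]
[ 0.57592933  0.04834636 -0.02906244] [-1.17386517e+01 -2.97588598e-03  4.50563309e+00] 10.3
0.005 fing 1012 x [0.586 0.588] y [0.006 0.042 0.088]
0.005 skid 224 x [0.588 0.589] y [0.051 0.081 0.091]
```

Call:
step_arm([
  [8.54, -0.3, 0, 0, 0],
  [8.54, -0.6, 0, 0, 0],
  [8.54, -0.9, 0, 0, 0],
  [8.54, -1.2, 0, 0, 0],
  [8.54, -1.4, 0, 0, 0],
  [8.54, -1.6, 0, 0, 0],
  [8.54, -1.7, 0, 0, 0],
  [8.54, -1.8, 0, 0, 0],
  [8.54, -1.9, 0, 0, 0],
  [8.54, -1.9, 0, 0, 0],
])

```text
time: 11.35
tool_pos: [0.5911, 0.048, -0.0291]
tcp_rot: [-0.035, -3.121, 0.001]
wrist_force: [-21.8, 0.8, 14.7]
width: 1.004
grip_force: 11.2
```

```bash
python3 tilt.py e; python3 w.py | head -3
```

```text
top 1184 slopes [-0.0185  0.002   0.2011] x [0.6669 0.7365] y [-0.0234  0.1117] [0.6959 0.0446] [0.1381 0.085 ] 88.04
side 2200 slopes [-0.0125 -0.0008  0.2008] x [0.656 0.735] y [-0.0223  0.1134] [0.6923 0.0441] [0.1409 0.0866] 88.86
orig [-0.0018  0.0004  0.2006]
[ 0.59113983  0.04797257 -0.02907561] [-21.12589391   0.87471027  15.13374507] 11.45
0.005 fing 820 x [0.601 0.603] y [0.005 0.034 0.084]
0.005 skid 414 x [0.603 0.604] y [0.04  0.074 0.091]
```

Call:
step_arm([
  [8.54, -0.2, 0, 0, 0],
  [8.54, -0.3, 0, 0, 0],
  [8.54, -0.3, 0, 0, 0],
  [8.54, 0.3, 0, 0, 0],
  [8.54, 1.0, 0, 0, 0],
  [8.54, 2.0, 0, 0, 0],
  [8.54, 4.0, 0, 0, 0],
  [8.54, 7.0, 0, 0, 0],
  [8.54, 9.0, 0, 0, 0],
  [0, 10.0, 0, -4, 0],
  [0, 10.0, 0, -9, 0],
  [0, 10.0, 0, -14, 0],
  [0, 10.0, 0, -19, 0],
  [0, 10.0, 0, -23, 0],
  [0, 10.0, 0, -23, 0],
])

```text
time: 13.0
tool_pos: [0.507, 0.0505, 0.2116]
tcp_rot: [0.035, 3.126, 0.002]
wrist_force: [1.3, 0.3, 0.2]
width: 0.002
grip_force: 0.0
```

```bash
python3 tilt.py f; python3 look.py; python3 - <<'E'
from m import *
p,d=bot.read_camera('side');C=pts('side',p,d)
for z0 in(.02,.1,.2,.25,.3):
    m=box(C,z0,.35,.0,.45,.15,.5)&(d>0)&(p[...,0]>p[...,2]);P=C[m]
    if len(P)>10: print('decoy z>',z0,len(P),'x',np.percentile(P[:,0],[1,99]).round(3),'y',np.percentile(P[:,1],[1,99]).round(3),'zmax',P[:,2].max())
# hinge: light round knuckle top
m=box(C,.045,.06,.56,.62,.12,.19)&(p.min(2)>100);print('hinge',np.median(C[m],0),np.percentile(C[m],[2,98],0).round(4))
s=bot.read_state();print(s['width'],s['q'])
H=np.array([.5905,.154])
def pt(th,off,r=.17):
    n=np.array([-np.cos(th),np.sin(th)]);return H+r*np.array([-np.sin(th),-np.cos(th)])+n*(off+.005+abs(n[0])*.011+abs(n[1])*.0145)
print('start',pt(2.2,.03));shift([*pt(2.2,.03),.2],178.9);shift([*pt(2.2,.03),.032],178.9)
E
```

```text
top 2041 slopes [-3.000e-04  1.000e-04  2.011e-01] x [0.6505 0.736 ] y [-0.0234  0.1115] [0.693  0.0442] [0.1383 0.0885] 88.75
side 3020 slopes [0.0023 0.0013 0.2007] x [0.6487 0.7348] y [-0.0217  0.1129] [0.6914 0.0442] [0.1402 0.0884] 88.83
orig [-0.0018  0.0004  0.2006]
top
  n 2245 px [188  67  60  40] z 0.201 rect [0.6933 0.0446] [0.1414 0.093 ] 88.5
  n 109 px [145 172  18  27] z 0.0522 rect [0.4666 0.2411] [0.0123 0.0862] 56.77
side
  n 3251 px [184 247  84  75] z 0.2006 rect [0.6917 0.0455] [0.143  0.0928] 89.23
  n 451 px [285 229  86  51] z 0.0527 rect [0.5043 0.2147] [0.0231 0.2382] 55.84
[0.50066613 0.05015163 0.2017939 ] [ 0.49850326 -0.94560299 -0.41616121] 13.2
decoy z> 0.02 9496 x [0.026 0.327] y [0.166 0.386] zmax 0.34456240739838073
decoy z> 0.1 7336 x [0.022 0.269] y [0.165 0.377] zmax 0.34456240739838073
decoy z> 0.2 5785 x [0.019 0.267] y [0.165 0.376] zmax 0.34456240739838073
decoy z> 0.25 4810 x [0.016 0.264] y [0.166 0.375] zmax 0.34456240739838073
decoy z> 0.3 92 x [0.002 0.031] y [0.151 0.192] zmax 0.34456240739838073
hinge [0.58550039 0.16056307 0.0532951 ] [[0.5617 0.1432 0.0481]
 [0.6032 0.1766 0.0577]]
-0.0011137202139461391 [ 5.02773342e-02 -6.01995515e-02  1.96669727e+00 -4.34767696e-06
  1.23828147e+00 -1.49793054e+00]
start [0.48436193 0.29705454]
pos [0.5003 0.0501 0.2011] head 178.71 shift cm [ 2.15 24.65  0.11] twist -0.19 tilt z [-3.2e-03 -2.0e-04 -1.0e+00] t 13.25
pos [0.5003 0.0501 0.2011] head 178.71 shift cm [ 2.09 24.66 16.91] twist -0.19 tilt z [-3.2e-03 -2.0e-04 -1.0e+00] t 13.25
```

The case is parked at x≈0.692, y≈+5 mm from centre, square and upright. Next I'll take the closed fingers round behind the bar.

Call:
step_arm([
  [0, -0.2, 4, 0, 0],
  [0, -0.5, 8, 0, 0],
  [0, -0.7, 12, 0, 0],
  [0, -0.9, 16, 0, 0],
  [0, -1.1, 19.5, 0, 0],
  [0, -1.1, 22.3, 0, 0],
  [0, -1.1, 22.3, 0, 0],
  [0, -1.1, 22.3, 4, 0],
  [0, -1.1, 22.3, 8, 0],
  [0, -1.1, 22.3, 12, 0],
  [0, -1.1, 22.3, 15, 0],
  [0, -1.1, 22.3, 16.9, 0],
  [0, -1.1, 22.3, 16.9, 0],
])

```text
time: 14.55
tool_pos: [0.513, 0.2699, 0.0286]
tcp_rot: [-0.036, -3.132, 0.008]
wrist_force: [-0.6, -0.1, 0.2]
width: 0.001
grip_force: 0.0
```

```bash
python3 - <<'E'
from m import *
s=bot.read_state();M=R.from_rotvec(s['tcp_rot']).as_matrix();print(s['tool_pos'],s['wrist_force'],s['q'].round(2))
H=np.array([.5905,.154])
def pt(th,off,r):
    n=np.array([-np.cos(th),np.sin(th)]);return H+r*np.array([-np.sin(th),-np.cos(th)])+n*(off+.005+abs(n[0])*.011+abs(n[1])*.0145)
for th in np.arange(2.2,-.11,-.15):
    print(round(th,2),pt(th,0,.13).round(3),((np.array([*pt(th,0,.13),s['tool_pos'][2]])-s['tool_pos'])@M*100).round(1))
E
```

```text
[0.51301419 0.26990314 0.02858915] [-0.61346492 -0.07170786  0.21462675] [ 0.44  0.26  1.96 -0.    0.93 -1.11]
2.2 [0.499 0.249] [ 1.3 -2.1  0. ]
2.05 [0.486 0.234] [ 2.6 -3.6  0. ]
1.9 [0.475 0.217] [ 3.7 -5.4  0.1]
1.75 [0.466 0.198] [ 4.5 -7.3  0.1]
1.6 [0.461 0.178] [ 5.  -9.3  0.1]
1.45 [0.459 0.159] [  5.1 -11.2   0.1]
1.3 [0.459 0.14 ] [  5.1 -13.1   0.1]
1.15 [0.463 0.122] [  4.7 -14.9   0.1]
1.0 [0.469 0.103] [  4.1 -16.8   0.1]
0.85 [0.478 0.086] [  3.1 -18.5   0.1]
0.7 [0.489 0.069] [  1.9 -20.1   0.1]
0.55 [0.504 0.055] [  0.4 -21.5   0.1]
0.4 [0.521 0.042] [ -1.3 -22.7   0.1]
0.25 [0.54  0.033] [ -3.2 -23.6   0.1]
0.1 [0.56  0.026] [ -5.3 -24.2   0.1]
-0.05 [0.58  0.023] [ -7.3 -24.5   0.1]
```

Call:
step_arm([
  [0, 0.7, -1.0, -0.3, 0],
  [0, 1.3, -2.1, -0.3, 0],
  [0, 2.0, -2.8, -0.3, 0],
  [0, 2.6, -3.6, -0.3, 0],
  [0, 3.2, -4.5, -0.3, 0],
  [0, 3.7, -5.4, -0.3, 0],
  [0, 4.5, -7.3, -0.3, 0],
  [0, 5.0, -9.3, -0.3, 0],
  [0, 5.1, -11.2, -0.3, 0],
  [0, 5.1, -13.1, -0.3, 0],
  [0, 4.7, -14.9, -0.3, 0],
  [0, 4.1, -16.8, -0.3, 0],
  [0, 3.1, -18.5, -0.3, 0],
  [0, 1.9, -20.1, -0.3, 0],
  [0, 0.4, -21.5, -0.3, 0],
  [0, -1.3, -22.7, -0.3, 0],
  [0, -1.3, -22.7, -0.3, 0],
])

```text
time: 16.25
tool_pos: [0.5276, 0.0441, 0.0378]
tcp_rot: [0.038, 3.139, -0.0]
wrist_force: [1.7, 0.5, -0.1]
width: -0.002
grip_force: 0.0
```

```bash
cat > bar.py <<'E'
from m import *
for n in('top','side'):
    p,d=bot.read_camera(n);C=pts(n,p,d);print(n);comps(C,box(C,.19,.21,.5,.78,-.06,.16)&(p[...,0]>120),400)
    comps(C,box(C,.042,.06,.35,.63,-.12,.45)&(p.min(2)>85),15)
    cv2.imwrite(f'pics/{n}_bar.png',cv2.resize(p[60:310,120:420,::-1],None,fx=2,fy=2))
s=bot.read_state();print(s['tool_pos'],s['wrist_force'],s['time'])
E
python3 bar.py
```

```text
top
  n 2132 px [188  67  60  38] z 0.201 rect [0.6939 0.0444] [0.1386 0.0904] 88.02
  n 184 px [137 165  29  41] z 0.0523 rect [0.4642 0.2433] [0.0114 0.134 ] 55.0
side
  n 3064 px [186 248  81  72] z 0.2007 rect [0.6914 0.0445] [0.141  0.0887] 88.89
  n 446 px [285 229  86  51] z 0.0526 rect [0.5032 0.2125] [0.023  0.2368] 57.1
[0.52498007 0.04537099 0.03705229] [-0.93389779  0.30973932 -0.3570577 ] 16.35
```

View pics/side_bar.png

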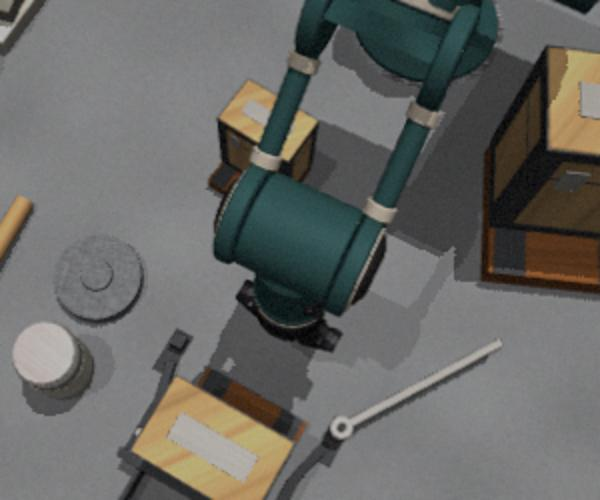

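The bar hasn't moved: it still runs from (340,430) to (498,345), so the closed fingertips passed over it. They also sit about 25 mm higher than the reported TCP. I'll go back at a raised height and repeat lower.

Call:
step_arm([
  [0, 0, 0, -2, 0],
  [0, 0.4, 4, -2, 0],
  [0, 0.8, 8, -2, 0],
  [0, 1.1, 12, -2, 0],
  [0, 1.4, 16, -2, 0],
  [0, 1.7, 20, -2, 0],
  [0, 1.7, 22.7, -2, 0],
  [0, 1.7, 22.7, -2, 0],
  [0, 1.7, 22.7, 0.5, 0],
  [0, 1.7, 22.7, 2, 0],
  [0, 1.7, 22.7, 2.9, 0],
  [0, 1.7, 22.7, 2.9, 0],
  [0, 1.7, 22.7, 2.9, 0],
])

```text
time: 17.65
tool_pos: [0.5135, 0.2725, 0.0081]
tcp_rot: [-0.036, -3.141, 0.0]
wrist_force: [0.2, 1.0, 0.2]
width: 0.003
grip_force: 0.0
```

```bash
python3 - <<'E'
from m import *
s=bot.read_state();p,d=bot.read_camera('wrist');C=cloud('wrist',d,s);D=C-s['tool_pos']
m=(d>0)&(np.abs(D[...,0])<.02)&(np.abs(D[...,1])<.02)&(C[...,2]>.012);print('tip z',np.percentile(C[m][:,2],[1,5]),m.sum(),s['tool_pos'],s['wrist_force'],s['time'])
M=R.from_rotvec(s['tcp_rot']).as_matrix();H=np.array([.5905,.154])
def pt(th,off,r):
    n=np.array([-np.cos(th),np.sin(th)]);return H+r*np.array([-np.sin(th),-np.cos(th)])+n*(off+.005+abs(n[0])*.011+abs(n[1])*.0145)
for th in(2.2,1.0,.1): print(th,((np.array([*pt(th,0,.13),s['tool_pos'][2]])-s['tool_pos'])@M*100).round(1))
E
```

```text
tip z [0.0407901  0.04869055] 12748 [0.51353532 0.27248619 0.00807152] [0.16217265 1.00753001 0.18798686] 17.65
2.2 [ 1.4 -2.4  0. ]
1.0 [  4.1 -17.    0. ]
0.1 [ -5.2 -24.5   0. ]
```

Call:
step_arm([
  [0, 0.4, -0.5, 0.8, 0],
  [0, 1.0, -1.4, 0.8, 0],
  [0, 1.4, -2.4, 0.8, 0],
  [0, 2.0, -3.1, 0.8, 0],
  [0, 2.6, -3.9, 0.8, 0],
  [0, 3.2, -4.8, 0.8, 0],
  [0, 3.7, -5.7, 0.8, 0],
  [0, 4.5, -7.6, 0.8, 0],
  [0, 5.0, -9.6, 0.8, 0],
  [0, 5.1, -11.5, 0.8, 0],
  [0, 5.1, -13.4, 0.8, 0],
  [0, 4.7, -15.2, 0.8, 0],
  [0, 4.1, -17.1, 0.8, 0],
  [0, 3.1, -18.8, 0.8, 0],
  [0, 1.9, -20.4, 0.8, 0],
  [0, 0.4, -21.8, 0.8, 0],
  [0, -1.3, -23.0, 0.8, 0],
  [0, -1.3, -23.0, 0.8, 0],
])

```text
time: 19.5
tool_pos: [0.5229, 0.0413, 0.0005]
tcp_rot: [0.038, 3.14, -0.0]
wrist_force: [0.4, 0.4, 0.5]
width: 0.001
grip_force: 0.0
```

```bash
python3 bar.py
```

```text
top
  n 2132 px [188  67  60  38] z 0.201 rect [0.6938 0.0441] [0.1387 0.0904] 88.74
  n 48 px [247 163  12   8] z 0.0521 rect [ 0.5141 -0.036 ] [0.0352 0.0097] 67.65
side
  n 3067 px [186 248  81  73] z 0.2007 rect [0.6914 0.0447] [0.1404 0.0888] 88.83
  n 37 px [231 202   8   9] z 0.0517 rect [ 0.5095 -0.0397] [0.0229 0.0096] 65.44
  n 308 px [238 212  58  67] z 0.0524 rect [0.562  0.0682] [0.2053 0.0251] 70.74
[ 5.20386389e-01  4.25009877e-02 -1.75391087e-04] [ 0.07337174  0.23108834 -0.31597847] 19.6
```

Call:
step_arm([
  [0, -1.0, -0.5, 0, 0],
  [0, -2.0, -0.9, 0, 0],
  [0, -3.0, -1.3, 0, 0],
  [0, -4.0, -1.6, 0, 0],
  [0, -4.6, -1.7, 0, 0],
  [0, -5.2, -1.8, 0, 0],
  [0, -5.6, -1.9, 0, 0],
  [0, -5.9, -1.9, 0, 0],
  [0, -5.9, -1.9, 0, 0],
  [0, -5.9, -1.9, 0, 0],
])

```text
time: 20.6
tool_pos: [0.575, 0.0228, -0.0007]
tcp_rot: [-0.035, -3.131, -0.0]
wrist_force: [-12.8, 1.2, 9.0]
width: -0.0
grip_force: 6.2
```

```bash
python3 bar.py
```

```text
top
  n 1493 px [189  67  59  28] z 0.2011 rect [0.7064 0.044 ] [0.1393 0.0655] 87.88
  n 18 px [180 135   3   8] z 0.0541 rect [0.5928 0.1609] [0.0201 0.0067] 1.11
  n 44 px [254 137  11   4] z 0.0525 rect [ 0.5917 -0.0543] [0.0095 0.0276] 0.11
  n 18 px [197 139   9   2] z 0.0536 rect [0.5897 0.1055] [0.0226 0.0034] 88.9
side
  n 2895 px [186 249  81  72] z 0.2007 rect [0.6913 0.0446] [0.1407 0.089 ] 88.84
  n 80 px [209 227  21  15] z 0.052 rect [ 0.59   -0.0392] [0.0586 0.01  ] 87.17
  n 236 px [245 250  51  29] z 0.0526 rect [0.5962 0.101 ] [0.0245 0.1323] 4.49
[ 0.57498529  0.02282991 -0.0007367 ] [-12.33478813   1.54319755   8.94421494] 20.7
```

Against the hard stop at 13 N. I'll retreat and check.

Call:
step_arm([
  [0, 0.5, 0, 0, 0],
  [0, 1.5, 0, 0, 0],
  [0, 3.5, 0, 0, 0],
  [0, 6.0, 0, 0, 0],
  [0, 8.0, 0, 0, 0],
  [0, 8.0, 0, -5, 0],
  [0, 8.0, 0, -10, 0],
  [0, 8.0, 0, -15, 0],
  [0, 9.0, 0, -20, 0],
  [0, 10.0, 0, -25, 0],
  [0, 10.0, 0, -25, 0],
  [0, 10.0, 0, -25, 0],
])

```text
time: 21.9
tool_pos: [0.4812, 0.0246, 0.2526]
tcp_rot: [0.035, 3.135, -0.0]
wrist_force: [-0.8, 0.8, -0.4]
width: -0.002
grip_force: 0.0
```

```bash
python3 bar.py; python3 tilt.py g
```

```text
top
  n 2132 px [188  67  60  38] z 0.201 rect [0.6936 0.0441] [0.1388 0.0907] 88.33
  n 51 px [252 137  13   4] z 0.0527 rect [ 0.5921 -0.0515] [0.0094 0.0331] 0.26
side
  n 3070 px [186 248  81  73] z 0.2006 rect [0.6913 0.0445] [0.1406 0.0887] 88.72
  n 403 px [209 227  87  52] z 0.0527 rect [0.594  0.0493] [0.0238 0.2349] 1.1
[0.47925227 0.02461433 0.24888244] [-0.19159905 -0.15404767  0.2456207 ] 22.0
top 2097 slopes [-0.      0.0004  0.201 ] x [0.6502 0.7361] y [-0.0234  0.1114] [0.6925 0.0451] [0.1376 0.0888] 89.48
side 3027 slopes [2.500e-03 2.000e-04 2.007e-01] x [0.6487 0.7347] y [-0.0217  0.1129] [0.6916 0.0443] [0.14   0.0881] 88.69
orig [-0.0018  0.0004  0.2006]
```

View pics/side_bar.png

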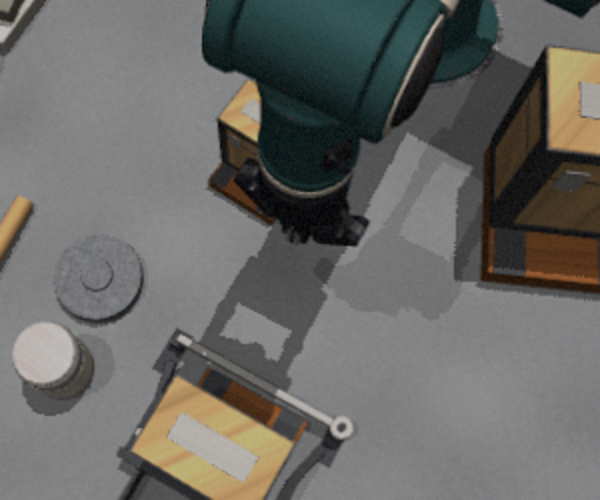

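The bar lies shut from the hinge (340,428) to the rest (180,342). The case is parked against the stop and the robot is clear.

```bash
python3 -c "
from workcell import bot;print(bot.finish_job())"
```

```text
the job is handed in; nothing more can be done
None
```

The case stands upright and square against the end stop with the bar shut behind it, and I handed the job in at about 22 s; on the first push it leaned to 0.075 rad (limit 0.12), but I backed off and it settled upright.

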